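Plug gauge from behind the masters to the V-rest

ROBOT

A 6-joint arm with a two-finger parallel gripper is mounted at the origin on a cart in front of the work surface, level with it; the furniture and walls round the work are solid. World frame = base frame: x ahead of the robot, y to its left, z up, the work surface at z = 0. Lengths are in m, angles in rad, forces in N, time in s.
With the tool pointing down it reaches from about 0.225 to 0.875 m from the base axis. Payload 3.4 kg.
Tool frame: the origin (TCP) lies between the finger pads; the fingertips stand 22 mm ahead of it and the grasp point (between the pads) lies 3 mm ahead of it (manip.finger_overhang is the distance from the TCP to the fingertips, in m); z points along the fingers, y is the line along which they close (so a half turn about z gives the same grasp; the last joint's range is limited). The gripper opens to 85 mm and grips with 20 to 120 N. Pads are 22 mm wide; open, the fingers measure 114 mm over their backs; the gripper's body (76 mm by 85 mm) begins 54 mm behind the grasp point. The pads swing forward as they close: fully open they stand 13 mm farther back than shut.
Start: joints at [-1.446, 0.276, 1.505, -0, 1.361, -0.121], TCP at [0.14, -0.558, 0.231] pointing down, gripper open.
Joint ranges: [-2.89, 2.89], [-0.75, 2.08], [0.22, 2.7], [-1.18, 4.32], [0.11, 2.71], [-2.7, 2.7]. Speed limits (rad/s): [2.57, 2.57, 3.14, 3.14, 3.14, 3.14].

INTERFACE

Orientations are given as a unit quaternion [w, x, y, z].
In Python, from rig import get_state, eyes, order, manip gives the robot as it stands.
- The arm moves only by the tool drive_tool, never from a script. Its argument "rows" is a list of rows, each a list of 4 numbers: the shift along the tool's x, y, z in units of 25 mm (1.0 is 25 mm), then the turn about the tool's z in units of 6 degrees (1.0 is 6 degrees). A call has exactly 8 rows; each row is the pose to reach, as a shift and turn from the pose commanded when the call began, along the tool's axes at that moment; what a row does not reach only later rows make up. A row lasts 1/12 s, in which the tool goes at most 41.7 mm and 7.16 degrees, less where a joint would pass 70% of its speed; a pose out of reach is approached as far as the arm can. A call with a gripper value outside its range is refused whole. "grip" is the finger opening in mm, from 0 to 85.4, set as the call begins (left out, the last holds). The fingers move at their own pace and stop on an object; "newtons" is the grip in N (left out, the last holds). Time passes only in rows, so rows that repeat a pose let the fingers close, or fill a call up. It gives the time, the measured TCP pose, the force, the opening and the grip force at its end, in the units of the state.
- get_state(): the state, without advancing time (a new reading comes with each control period).
- eyes.get_image(name): name is "scene" or "top" or "wrist"; returns (picture, depth): 420x560x3 uint8, red, green, blue; 420x560 float32, m along the optical axis (not along the pixel's ray), 0 where there is no reading.
- eyes.camera_info(name): a dict with "fx", "fy", "cx", "cy" (pixels), "R" (3x3) and "t" (3): a world point X has camera coordinates R X + t. Camera axes: x right, y down, z forward; pixel columns grow to the right and rows downward; lengths in m; the calibration is good to about 2 mm. A picture is of the moment at which its call begins: read the wrist's pose just before it. camera_info takes no time and is no camera call; for the wrist camera it gives the pose at the moment of the call.
- order.sign_off(): hands the job in; it is judged then, once.
The state is a dict: "clock": time; "qpos": joint angles; "qd": joint speeds; "effort": joint torques, N m; "position": TCP position; "ee_rot": TCP orientation; "contact_force": force on the tool from outside, world axes, zero at the start; "moment": the same for the moment, N m; "width": finger opening in m; "gripper_force": force on a finger pad.
Only numpy, scipy, OpenCV 4.12 (cv2) and the standard library are available. Lean on these libraries where they do the work, as an engineer would, in place of code of your own. Each camera call takes 0.05 s, during which the arm holds its last target. There are 200 camera calls.

TASK

The plug gauge (the bar with the dark handle) is due for its wear check, but it lies at the back of the wooden tray with two things standing close in front of it. Set just those two upright on the blue mat, lay the plug gauge in the two Vs of the steel V-rest, centred along it, and then put the two things back upright in the tray, each where it stood; leave everything else, the plain shaft included, where it is.

Things in the scene. Friction and masses are not known exactly. Their poses are not given: they have to be found in the camera images.
- plug_gauge: Plug gauge, to fetch: round steel bar 112 mm long, 16 mm in diameter, dark grey handle in the middle, bright ends; lies along y in one half of the tray's back row (tray y about +-64 mm). The two front-row things in the same half stand 5 to 15 mm before it. Origin: mid-length, on the underside, 8 mm below the axis; y along the bar; the handle reaches from y = -24 to +38 mm. 0.14 kg.
- shaft: Bright stepped steel shaft without a dark handle, 110 mm long, 20 mm in diameter, lying in the other half of the tray's back row; it stays there. Origin: at mid-length, on the underside; y along the shaft.
- cylinder_square: Cylinder square: upright steel cylinder with a black cap, 38 mm in diameter, 80 mm tall. One of four things in the tray's front row (in any order). Origin: centre of its underside. 0.55 kg.
- white_jar: White screw-top jar, 48 mm across the lid, 44 mm across the body, 62 mm tall, the lid being the top 18 mm. In the tray's front row. Origin: centre of its underside. 0.09 kg.
- v_block: Bright steel V-block with the V on top, 42 mm (its x) by 50 mm (its y), 40 mm tall. In the tray's front row, the 42 mm across the tray's depth: grip it across the 42 mm. Origin: centre of its underside. 0.52 kg.
- loupe: Black stand magnifier, a short round barrel 33 mm in diameter, 36 mm tall. In the tray's front row. Origin: centre of its underside. 0.04 kg.
- tray: Fixed wooden tray, brass corners, dark green felt. Floor 5 mm, rim 22 mm above the plate, walls 5 mm. Origin on the plate; x to its back (away from the robot), y to its left; floor from x -66 to +52, y -136 to +136 mm. Front row: four things at x -32, y -95, -33, +33, +95 mm. Back row: plug gauge and shaft at x +8, y -64 and +64 mm, ends between 3 mm ribs; 30 mm of free floor behind them.
- mat: Fixed blue mat, 120 mm (x) by 150 mm (y), 3 mm thick, the side area for the things cleared away. Origin: centre of its underside, on the plate.
- vrest: Fixed V-rest: two bright V-blocks on a dark base 64 (x) by 100 (y) by 12 mm. The 90 degree Vs, 32 mm wide, run along y, top 40 mm, bottom 24 mm above the plate; blocks 18 mm thick at y = -32 and +32 mm, 46 mm free between them for the fingers. Origin: centre of its underside. Seated, the plug gauge has its axis 35 mm above the plate, its middle over the origin, either end either way.
- flange: Bystander: bright round steel flange, 64 mm across, with six holes and a hub 32 mm across, 26 mm tall in all; lies on the plate behind the tray and stays there. Origin: centre of its underside.
Not all that is in view belongs to the job. Several things have the shape of the plug_gauge; the one meant has the colours described above.

How it is judged:
By the outcome, as a careful person would: the job done as asked, in the order asked, and still so for the second after the job is handed in, with the robot touching nothing.
It also fails if it takes over 128 s, if anything falls off the work surface, if the arm or the gripper's body presses on something with over 40 N, if the wrist force passes 120 N, or if a joint passes its speed limit or range.

## Working session

There is one attempt and no reset: what is moved stays moved. The work goes in short steps, Python scripts to look and compute and a tool call to move; the robot and the scene stay as the last step left them, time stands still between calls to the robot, and variables do not carry over. Pictures are saved under pics/ and viewed, at most 14 in all, crops included, and the job is handed in when it is done.

Besides the shell and the picture viewer there is one more tool, called by a JSON object that holds its "op" and its "data". drive_tool: Moves the arm, as the interface text tells. Its arguments: {"type":"object","properties":{"rows":{"type":"array","items":{"type":"array","items":{"type":"number"}}},"grip":{"type":"number"},"newtons":{"type":"number"}},"required":["rows"]}

```bash
ls; mkdir -p pics
cat > h.py <<'E'
import numpy as np, cv2
from rig import get_state, eyes, order, manip
def cast(ci,u,v,z):
    R=np.array(ci['R']);t=np.array(ci['t'])
    d=R.T@np.array([(u-ci['cx'])/ci['fx'],(v-ci['cy'])/ci['fy'],1.]);o=-R.T@t
    return o+d*(z-o[2])/d[2]
def cloud(ci,dep):
    R=np.array(ci['R']);t=np.array(ci['t'])
    v,u=np.mgrid[:dep.shape[0],:dep.shape[1]]
    P=np.stack([(u-ci['cx'])/ci['fx']*dep,(v-ci['cy'])/ci['fy']*dep,dep],-1)
    return (P-t)@R
def tri(cas,uvs):
    A=[];b=[]
    for ci,(u,v) in zip(cas,uvs):
        R=np.array(ci['R']);t=np.array(ci['t'])
        d=R.T@np.array([(u-ci['cx'])/ci['fx'],(v-ci['cy'])/ci['fy'],1.]);d/=np.linalg.norm(d);o=-R.T@t
        M=np.eye(3)-np.outer(d,d);A.append(M);b.append(M@o)
    return np.linalg.lstsq(np.vstack(A),np.hstack(b),rcond=None)[0]
def save(n,im): cv2.imwrite('pics/'+n+'.png',im[...,::-1])
E
python3 - <<'E'
from h import *
for n in('top','scene'):
    im,d=eyes.get_image(n);save(n+'0',im);np.savez(n+'0.npz',im=im,d=d)
    ci=eyes.camera_info(n);print(n,ci['fx'],ci['cx'],ci['cy'],-np.array(ci['R']).T@ci['t'],np.array(ci['R'])[2])
print(get_state(),manip.finger_overhang)
E
```

```text
pics
top 471.06079716385136 277.57966241642197 214.23802437918752 [0.43016447 0.04604511 1.08888808] [ 0.17036917 -0.00757945 -0.98535115]
scene 496.5605232568733 281.42537103104553 210.19048386054627 [0.15536757 1.00092236 0.74310676] [ 0.38446684 -0.7440039  -0.5464828 ]
{'clock': 0.1, 'qpos': array([-1.44601371e+00,  2.76528199e-01,  1.50600950e+00, -1.03634420e-05,
        1.36070844e+00, -1.21014489e-01]), 'qd': array([-1.37448682e-03,  3.26471164e-05, -1.61145066e-03, -1.81274453e-03,
        6.81025115e-04,  1.17172607e-03]), 'effort': array([ 2.14331267e-03, -4.17696404e+01, -2.46404529e+01, -1.15757466e-04,
        5.79584768e-03, -2.07118734e-05]), 'position': array([ 0.13983794, -0.5572465 ,  0.23052706]), 'ee_rot': array([-8.26732011e-04,  9.92457002e-01,  1.22590441e-01, -6.62451816e-06]), 'contact_force': array([ 0.49737458, -0.62072815, -0.73880084]), 'moment': array([ 0.01727106, -0.00686042, -0.01632114]), 'gripper_force': 0.0, 'width': 0.08544645828890944} 0.022
```

View pics/top0.png

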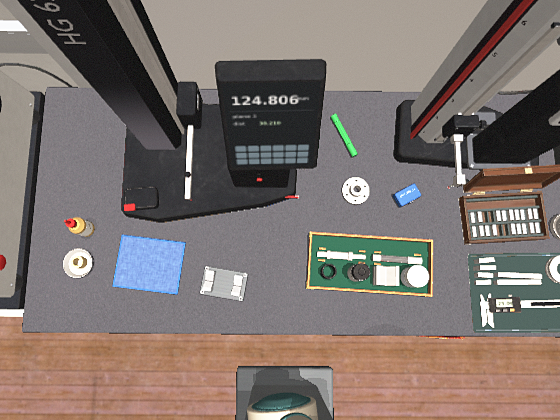

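View pics/scene0.png

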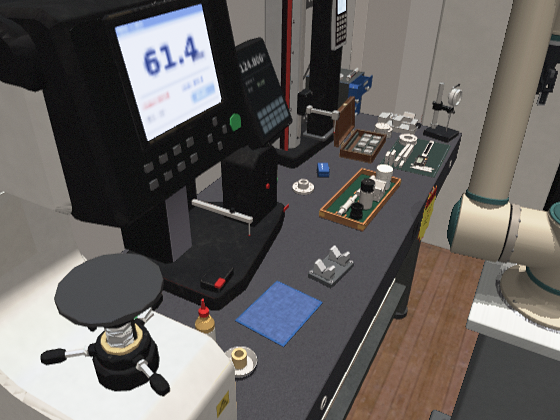

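The top view shows the tray at (370,264), with loupe (327,271), cylinder square (358,271), V-block (386,275) and jar (417,275) in front of bars at (340,255) and (397,258). The mat is at (149,264), the V-rest at (224,282) and the flange at (355,190).

Candidates for the plug gauge are the tray bars (340,255) and (397,258), the probe (190,160), the green pen (343,135) and the bars in the right-hand case. I'll check with a close crop.

Run:
```python
from h import *
z=np.load('top0.npz');im=z['im'];d=z['d'];ci=eyes.camera_info('top')
a=cv2.resize(im[228:302,300:440],None,fx=5,fy=5,interpolation=cv2.INTER_CUBIC)
b=cv2.resize(im[228:302,110:250],None,fx=1,fy=1)
save('crop_tray',a)
P=cloud(ci,d)
hsv=cv2.cvtColor(im,cv2.COLOR_RGB2HSV)
# mat
m=((hsv[...,0]>100)&(hsv[...,0]<125)&(hsv[...,1]>120)&(hsv[...,2]>90)).astype(np.uint8)
m[:, :100]=0;m[:,200:]=0;m[:220]=0
c=max(cv2.findContours(m,0,2)[0],key=cv2.contourArea);r=cv2.minAreaRect(c)
print('mat',[cast(ci,u,v,.003).round(4) for u,v in cv2.boxPoints(r)],cast(ci,*r[0],.003).round(4),P[m>0][:,2].mean())
# tray rim: brown/orange
m=((hsv[...,0]>8)&(hsv[...,0]<28)&(hsv[...,1]>110)&(hsv[...,2]>70)).astype(np.uint8)
m[:, :295]=0;m[:,445:]=0;m[:225]=0;m[305:]=0
c=max(cv2.findContours(m,0,2)[0],key=cv2.contourArea);r=cv2.minAreaRect(c)
print('tray',[cast(ci,u,v,.022).round(4) for u,v in cv2.boxPoints(r)],cast(ci,*r[0],.022).round(4),P[m>0][:,2].mean())
# vrest region heights
s=P[255:310,190:260].reshape(-1,3);s=s[s[:,2]>.006]
for lo,hi in((.008,.018),(.03,.045)):
    q=s[(s[:,2]>lo)&(s[:,2]<hi)][:,:2].astype(np.float32);r=cv2.minAreaRect(q);print('vrest',lo,r,len(q))
# objects in tray height
s=P[235:300,300:440];h=s[...,2]
mm=(h>.026).astype(np.uint8)
n,l,st,ce=cv2.connectedComponentsWithStats(mm)
for i in range(1,n):
    if st[i,4]>15:print(st[i],ce[i],np.median(s[l==i],0).round(4),s[l==i].min(0).round(4),s[l==i].max(0).round(4))
```

```text
mat [array([0.448 , 0.4126, 0.003 ]), array([0.5682, 0.4058, 0.003 ]), array([0.5504, 0.2508, 0.003 ]), array([0.4308, 0.2605, 0.003 ])] [0.4988 0.3324 0.003 ] 0.0058964042414140355
tray [array([ 0.4474, -0.0302,  0.022 ]), array([ 0.5761, -0.039 ,  0.022 ]), array([ 0.5603, -0.3196,  0.022 ]), array([ 0.432, -0.305,  0.022])] [ 0.5033 -0.1734  0.022 ] 0.019232420934418643
vrest 0.008 ((0.4567415714263916, 0.158685564994812), (0.09977313876152039, 0.06396687775850296), 80.84581756591797) 878
vrest 0.03 ((0.4568038284778595, 0.15901540219783783), (0.08254077285528183, 0.04370345547795296), 80.85067749023438) 255
[22 29 15 15 77] [29.38961039 35.92207792] [ 0.4853 -0.0797  0.0399] [ 0.4696 -0.0929  0.0261] [ 0.5007 -0.0614  0.0461]
[ 49  28  21  19 311] [58.95176849 36.97427653] [ 0.4814 -0.136   0.0833] [ 0.4302 -0.1575  0.0279] [0.5006 0.046  1.0889]
[ 75  31  24  20 439] [86.5284738  40.71526196] [ 0.4757 -0.2081  0.0398] [ 0.4302 -0.2296  0.0262] [0.4975 0.046  1.0889]
[102  31  27  22 471] [115.33970276  41.43099788] [ 0.4746 -0.2607  0.067 ] [ 0.4302 -0.2889  0.0266] [0.4967 0.046  1.0889]
```

View pics/crop_tray.png

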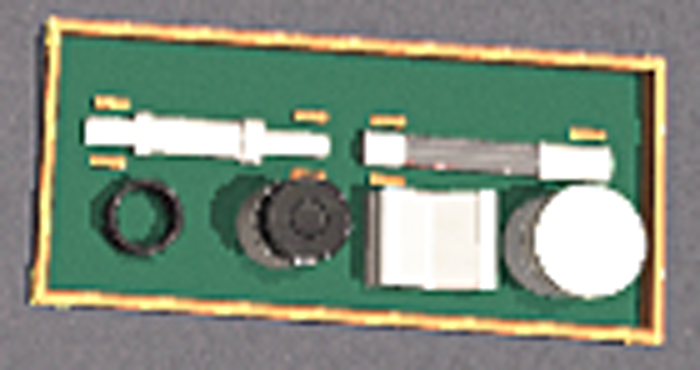

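In the crop, the right bar with the grey handle at (470,153), top pixel about (394,259), is the plug gauge. The left bar is the plain shaft. In front of the gauge stand the V-block (435,238) and the jar (590,240), so those two get cleared. Next I set up a move calculator, check for tall obstacles and move over the tray.

```bash
cat > p.py <<'E'
import numpy as np, json, sys, os
# commanded pose x,y,z,phi(deg world angle of tool x); log kept in cmd.json
F='cmd.json'
if not os.path.exists(F): json.dump([.14,-.558,.231,14.08],open(F,'w'))
def axes(p): a=np.radians(p[3]);return np.array([[np.cos(a),np.sin(a),0],[np.sin(a),-np.cos(a),0],[0,0,-1]])
def did(*rows):
    p=json.load(open(F))
    for r in rows:
        s=np.array(r[:3])*.025@axes(p);p=[*(np.array(p[:3])+s),p[3]-6*r[3]]
    json.dump(list(map(float,p)),open(F,'w'));print('cmd',np.round(p,4))
def go(*T):
    p=json.load(open(F))
    for t in T:
        r=np.round(np.r_[axes(p)@(np.array(t[:3])-p[:3])/.025,(p[3]-t[3])/6],2);n=max(np.linalg.norm(r[:3])*25/41.7,abs(r[3])*6/7.16)
        print('->',np.round(t,4),r,'rows>=%.1f'%n)
        s=r[:3]*.025@axes(p);p=[*(np.array(p[:3])+s),p[3]-6*r[3]]
E
python3 - <<'E'
from h import *
for n in('top','scene'):
    z=np.load(n+'0.npz');P=cloud(eyes.camera_info(n),z['d'])[z['d']>0]
    for x0,x1,y0,y1 in((.38,.62,.2,.45),(.38,.56,.05,.2),(.56,.62,.05,.2),(.35,.6,-.02,.06),(.6,.68,.05,.45),(.3,.45,-.45,-.33),(.45,.62,-.45,-.33)):
        q=P[(P[:,0]>x0)&(P[:,0]<x1)&(P[:,1]>y0)&(P[:,1]<y1)&(P[:,2]<.8)&(P[:,2]>-.05)]
        print(n,x0,x1,y0,y1,np.percentile(q[:,2],99.5).round(3) if len(q) else None,len(q))
from p import *
go((.3,-.39,.24,50),(.45,-.235,.26,86.8))
E
```

```text
top 0.38 0.62 0.2 0.45 0.04 11614
top 0.38 0.56 0.05 0.2 0.042 5213
top 0.56 0.62 0.05 0.2 0.031 1666
top 0.35 0.6 -0.02 0.06 0.005 3866
top 0.6 0.68 0.05 0.45 0.325 8033
top 0.3 0.45 -0.45 -0.33 0.016 2634
top 0.45 0.62 -0.45 -0.33 0.043 3960
scene 0.38 0.62 0.2 0.45 0.042 10589
scene 0.38 0.56 0.05 0.2 0.04 2833
scene 0.56 0.62 0.05 0.2 0.026 937
scene 0.35 0.6 -0.02 0.06 0.002 1823
scene 0.6 0.68 0.05 0.45 0.319 7020
scene 0.3 0.45 -0.45 -0.33 0.014 788
scene 0.45 0.62 -0.45 -0.33 0.042 920
-> [ 0.3  -0.39  0.24 50.  ] [ 7.84 -4.96 -0.36 -5.99] rows>=5.6
-> [ 0.45  -0.235  0.26  86.8  ] [ 8.61  0.61 -0.8  -6.13] rows>=5.2
```

{"op": "drive_tool", "data": {"rows": [[1.0,-0.6,0,-0.8],[2.3,-1.5,-0.1,-1.8],[3.8,-2.4,-0.2,-2.9],[5.2,-3.3,-0.2,-4.0],[6.6,-4.2,-0.3,-5.0],[7.4,-4.7,-0.36,-5.7],[7.84,-4.96,-0.36,-6.0],[7.84,-4.96,-0.36,-6.0]]}}

```text
clock: 0.77
position: [0.3015, -0.3872, 0.2403]
ee_rot: [-0.0, 0.905, 0.425, 0.001]
contact_force: [-0.6, -0.5, -0.9]
width: 0.0856
gripper_force: 0.0
```

{"op": "drive_tool", "data": {"rows": [[1.0,0.07,-0.1,-0.7],[2.5,0.2,-0.2,-1.8],[4.1,0.3,-0.4,-2.9],[5.6,0.4,-0.5,-4.0],[7.1,0.5,-0.7,-5.1],[8.1,0.58,-0.8,-5.8],[8.6,0.6,-0.8,-6.1],[8.6,0.6,-0.8,-6.1]]}}

```text
clock: 1.43
position: [0.4504, -0.2337, 0.2599]
ee_rot: [-0.0, 0.727, 0.687, 0.0]
contact_force: [-0.1, -0.5, 0.1]
width: 0.0855
gripper_force: 0.0
```

Run:
```python
from h import *
from p import *
did((7.84,-4.96,-.36,-6.0),(8.6,.6,-.8,-6.1))
s=get_state();print(s['position'],s['ee_rot'],s['clock'])
ci=eyes.camera_info('wrist');im,d=eyes.get_image('wrist');save('w1',im);np.savez('w1.npz',im=im,d=d,R=ci['R'],t=ci['t'])
print(ci['fx'],ci['cx'],ci['cy'],-np.array(ci['R']).T@ci['t'],np.array(ci['R']))
```

```text
cmd [ 0.4494 -0.2348  0.26   86.68  ]
[ 0.45037561 -0.23365744  0.25994614] [-1.22200865e-04  7.26560064e-01  6.87102944e-01  5.52070924e-05] 1.4333
303.27906402276 280.33064899515836 209.99086324453177 [ 0.45451989 -0.16693358  0.40232768] [[ 9.98403755e-01 -5.64795152e-02  7.67840799e-05]
 [-5.44717117e-02 -9.62550218e-01  2.65574679e-01]
 [-1.49256206e-02 -2.65154939e-01 -9.64090288e-01]]
```

View pics/w1.png

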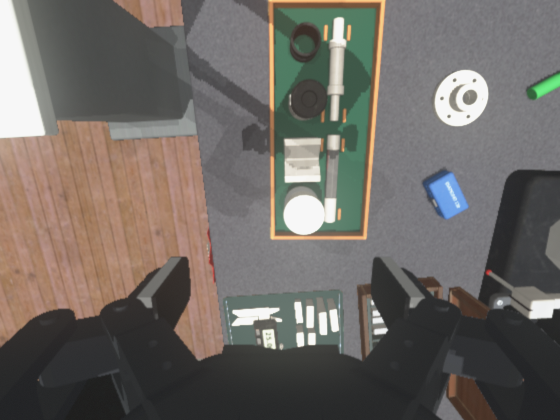

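The wrist view shows the jar lid at (304,211), V-block (302,160), and gauge from (334,138) to (330,215) with the dark handle between. I take a second, lower wrist view and measure from both.

{"op": "drive_tool", "data": {"rows": [[-0.4,0.3,0.5,0],[-1.0,0.6,1.3,0],[-1.8,0.9,2.1,0],[-2.4,1.1,3.0,0],[-2.8,1.2,3.8,0],[-2.8,1.2,4.0,0],[-2.8,1.2,4.0,0],[-2.8,1.2,4.0,0]]}}

```text
clock: 2.15
position: [0.4743, -0.3069, 0.16]
ee_rot: [-0.001, 0.728, 0.686, -0.0]
contact_force: [-0.1, 0.7, 1.4]
width: 0.0855
gripper_force: 0.0
```

Run:
```python
from h import *
from p import *
did((-2.8,1.2,4.0,0))
s=get_state();print(s['position'],s['clock'])
ci=eyes.camera_info('wrist');im,d=eyes.get_image('wrist');np.savez('w2.npz',im=im,d=d,R=ci['R'],t=ci['t'])
P=cloud(ci,d)
R=np.array(ci['R']);print('cam',-R.T@ci['t'])
save('w2',cv2.resize(im[60:340,170:430],None,fx=2,fy=2,interpolation=cv2.INTER_CUBIC))
hsv=cv2.cvtColor(im,cv2.COLOR_RGB2HSV)
m=((hsv[...,0]>5)&(hsv[...,0]<25)&(hsv[...,1]>130)&(hsv[...,2]>120)&(P[...,2]>.016)&(P[...,2]<.03)).astype(np.uint8)
q=P[(m>0)&(P[...,1]>-.36)&(P[...,1]<0)&(P[...,0]>.4)&(P[...,0]<.61)]
print('rim z',np.median(q[:,2]),cv2.minAreaRect(q[:,:2].astype(np.float32)))
# jar lid top, vblock top, gauge by height slices
def sl(nm,lo,hi,x0,x1,y0,y1):
    k=(P[...,2]>lo)&(P[...,2]<hi)&(P[...,0]>x0)&(P[...,0]<x1)&(P[...,1]>y0)&(P[...,1]<y1)
    q=P[k];v,u=np.where(k)
    if len(q)<5: print(nm,'none');return
    r=cv2.minAreaRect(q[:,:2].astype(np.float32))
    print(nm,len(q),'z',np.percentile(q[:,2],[5,50,95]).round(4),'rect',np.round(r[0],4),np.round(r[1],4),round(r[2],1),'px',u.mean().round(1),v.mean().round(1),'circ',[np.round(x,4) for x in cv2.minEnclosingCircle(q[:,:2].astype(np.float32))])
sl('jar',.058,.075,.43,.51,-.31,-.235)
sl('vb',.036,.05,.44,.51,-.237,-.17)
sl('gauge',.014,.026,.497,.54,-.31,-.176)
sl('gaugetop',.018,.026,.497,.54,-.31,-.176)
sl('floor',.002,.009,.53,.55,-.31,-.05)
```

```text
cmd [ 0.4753 -0.3064  0.16   86.68  ]
[ 0.47434812 -0.30686653  0.15999309] 2.15
cam [ 0.47891067 -0.24019954  0.30239631]
rim z 0.02143253347643527 ((0.5042763352394104, -0.22677217423915863), (0.16887108981609344, 0.12264590710401535), 86.70227813720703)
jar 2939 z [0.066  0.0671 0.0682] rect [ 0.4765 -0.2656] [0.0462 0.0474] 85.7 px 279.6 160.0 circ [array([ 0.4765, -0.2656]), np.float64(0.024)]
vb 2187 z [0.0369 0.0436 0.0455] rect [ 0.4784 -0.2057] [0.05   0.0419] 88.2 px 277.5 79.0 circ [array([ 0.4785, -0.206 ]), np.float64(0.0321)]
gauge 2155 z [0.0159 0.0189 0.0211] rect [ 0.5099 -0.2447] [0.1317 0.028 ] 86.3 px 322.0 115.1 circ [array([ 0.5117, -0.245 ]), np.float64(0.0666)]
gaugetop 1496 z [0.0182 0.0196 0.0212] rect [ 0.5092 -0.2447] [0.1318 0.0268] 86.1 px 322.5 114.9 circ [array([ 0.5095, -0.2447]), np.float64(0.0665)]
floor 4198 z [0.0035 0.0047 0.0063] rect [ 0.54   -0.2242] [0.1715 0.02  ] 90.0 px 345.2 94.2 circ [array([ 0.5403, -0.2242]), np.float64(0.0863)]
```

View pics/w2.png

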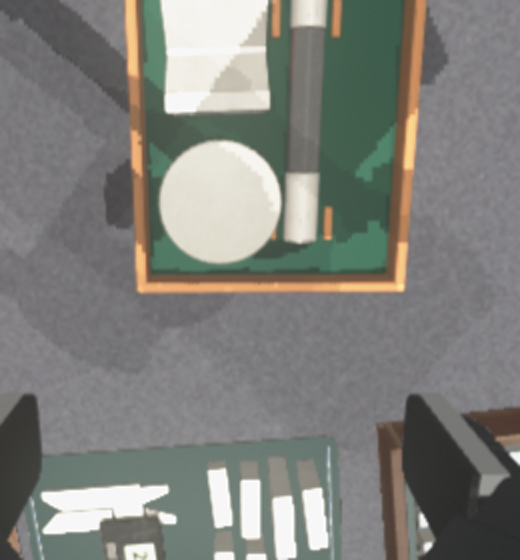

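The crop confirms it: grey handle with bright ends beside the V-block and jar. Heights agree between views (jar top 67 mm, V-block top 45 mm, floor 5 mm). Next I check the fingertip height and cross-check against the top view.

Run:
```python
from h import *
from p import *
z=np.load('w2.npz');ci=eyes.camera_info('wrist');P=cloud(dict(fx=ci['fx'],fy=ci['fy'],cx=ci['cx'],cy=ci['cy'],R=z['R'],t=z['t']),z['d'])
k=(P[...,2]>.07)&(P[...,2]<.25)&(abs(P[...,1]+.307)<.02)
for s in(-1,1):
    q=P[k&((P[...,0]-.4745)*s>.02)];print('finger',len(q),np.percentile(q[:,2],[0.5,2,10]).round(4),q.min(0).round(4),q.max(0).round(4))
# two-view check of jar lid and V-block (saturated white blobs)
t=np.load('top0.npz');ct=eyes.camera_info('top');cw={**ci,'R':z['R'],'t':z['t']}
w=z['im'];
g=(w.min(2)>150).astype(np.uint8);n,l,st,ce=cv2.connectedComponentsWithStats(g)
for i in range(1,n):
    if st[i,4]>900: print('w',st[i],ce[i])
g=(t['im'].min(2)>190).astype(np.uint8);g[:228]=0;g[302:]=0;n,l,st,ce=cv2.connectedComponentsWithStats(g)
for i in range(1,n):
    if st[i,4]>60 and 300<ce[i][0]<440: print('t',st[i],ce[i],cast(ct,*ce[i],.067).round(4))
print('tri jar',tri([cw,ct],[(279.6,160.0),(417.9,276)]))
go((.4784,-.2057,.11,88.2),(.4784,-.2057,.047,88.2),(.4784,-.2057,.2,88.2),(.489,.297,.2,83.5))
```

```text
finger 17383 [0.1762 0.1817 0.2007] [ 0.4004 -0.3168  0.1724] [ 0.4545 -0.287   0.25  ]
finger 17603 [0.176  0.1816 0.2008] [ 0.4945 -0.3231  0.1717] [ 0.5501 -0.2902  0.25  ]
w [ 471    0   77   39 1997] [506.557336    16.88182273]
w [ 249   46   56   71 3617] [277.12026541  80.46585568]
w [ 250  130   61   62 2933] [279.64473236 160.50835322]
w [ 190  302   65   25 1012] [218.21245059 312.39229249]
t [317 251  49  10 280] [339.80714286 255.19642857] [ 0.5181 -0.0978  0.067 ]
t [408 257  15   7  91] [414.31868132 260.26373626] [ 0.5087 -0.2596  0.067 ]
t [376 265  23  21 440] [387.00454545 275.49318182] [ 0.4753 -0.1992  0.067 ]
t [407 265  22  23 388] [417.57216495 275.7371134 ] [ 0.4755 -0.2653  0.067 ]
tri jar [ 0.47572561 -0.26490285  0.06975713]
-> [ 0.4784 -0.2057  0.11   88.2   ] [ 4.03 -0.11  2.   -0.25] rows>=2.7
-> [ 4.784e-01 -2.057e-01  4.700e-02  8.820e+01] [-0.   -0.    2.52 -0.  ] rows>=1.5
-> [ 0.4784 -0.2057  0.2    88.2   ] [-0.   -0.   -6.12 -0.  ] rows>=3.7
-> [ 0.489  0.297  0.2   83.5  ] [20.11 -0.21  0.    0.78] rows>=12.1
```

{"op": "drive_tool", "data": {"rows": [[0.6,0,0.2,0],[1.8,-0.05,0.6,-0.1],[3.0,-0.1,1.2,-0.25],[3.8,-0.1,1.8,-0.25],[4.0,-0.1,2.0,-0.25],[4.0,-0.1,2.0,-0.25],[4.0,-0.1,2.0,-0.25],[4.0,-0.1,2.0,-0.25]], "grip": 58}}

```text
clock: 2.87
position: [0.4797, -0.2073, 0.1116]
ee_rot: [0.002, 0.718, 0.696, 0.0]
contact_force: [0.4, -0.6, 0.4]
width: 0.0585
gripper_force: 0.0
```

Run:
```python
from h import *
from p import *
did((4.0,-.1,2.0,-.25))
s=get_state();print(s['position'],s['width'])
ci=eyes.camera_info('wrist');im,d=eyes.get_image('wrist');P=cloud(ci,d)
save('w3',im)
# finger profile: image columns near each finger: lowest z (world) seen for |y-ytcp|<14mm
p=s['position']
k=(d>0)&(abs(P[...,1]-p[1])<.016)&(P[...,2]>.06)&(abs(P[...,0]-p[0])<.06)
for sg in(-1,1):
    q=P[k&((P[...,0]-p[0])*sg>.015)]
    for z in np.arange(.08,.16,.01):
        b=q[abs(q[:,2]-z)<.005]
        if len(b):print(sg,z.round(3),len(b),(b.min(0)-p).round(4),(b.max(0)-p).round(4))
```

```text
cmd [ 0.4786 -0.2064  0.11   88.18  ]
[ 0.47966206 -0.20725483  0.11160959] 0.058534229740466716
-1 0.12 240 [-0.0408 -0.0108  0.0045] [-0.028   0.0125  0.0133]
-1 0.13 460 [-0.0419 -0.0105  0.0134] [-0.028   0.0125  0.0233]
-1 0.14 585 [-0.0423 -0.0098  0.0234] [-0.0279  0.0127  0.0333]
-1 0.15 665 [-0.0418 -0.0094  0.0334] [-0.028   0.013   0.0433]
1 0.12 227 [ 0.029  -0.0122  0.0043] [0.0421 0.0106 0.0133]
1 0.13 458 [ 0.0289 -0.0121  0.0134] [0.0432 0.0104 0.0234]
1 0.14 590 [ 0.0287 -0.0119  0.0234] [0.0433 0.0107 0.0334]
1 0.15 668 [ 0.0288 -0.012   0.0334] [0.043  0.0109 0.0433]
```

View pics/w3.png

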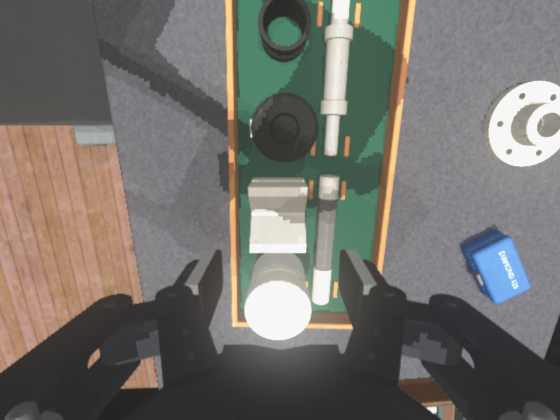

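In the wrist view the fingers straddle the V-block (277,215), with the jar at (278,300). The tips look about 20 mm higher than the text says, so I descend to the planned height and test before closing.

{"op": "drive_tool", "data": {"rows": [[0,0,0.5,0],[0,0,1.2,0],[0,0,1.9,0],[0,0,2.3,0],[0,0,2.5,0],[0,0,2.5,0],[0,0,2.5,0],[0,0,2.5,0]]}}

```text
clock: 3.58
position: [0.4793, -0.2068, 0.0487]
ee_rot: [0.001, 0.718, 0.696, 0.0]
contact_force: [0.6, -0.1, -0.3]
width: 0.0582
gripper_force: 0.0
```

Run:
```python
from h import *
from p import *
did((0,0,2.5,0))
s=get_state();print(s['position'],s['width'],s['contact_force'])
ci=eyes.camera_info('wrist');im,d=eyes.get_image('wrist');P=cloud(ci,d)
save('w4',cv2.resize(im[150:360,150:410],None,fx=3,fy=2.8))
p=s['position']
k=(d>0)&(abs(P[...,1]-p[1])<.016)&(abs(P[...,0]-p[0])<.06)
for sg in(-1,1):
    q=P[k&((P[...,0]-p[0])*sg>.0235)]
    for z in np.arange(.0,.1,.01):
        b=q[abs(q[:,2]-z)<.005]
        if len(b):print(sg,z.round(3),len(b),(b.min(0)-p).round(4),(b.max(0)-p).round(4))
```

```text
cmd [ 4.786e-01 -2.064e-01  4.750e-02  8.818e+01]
[ 0.47927154 -0.20680288  0.04865151] 0.05816130790050849 [ 0.61979245 -0.06949746 -0.25917219]
-1 0.0 1407 [-0.06   -0.016  -0.0509] [-0.0255  0.0159 -0.0437]
-1 0.01 305 [-0.0358 -0.0158 -0.0436] [-0.0253  0.016  -0.0338]
-1 0.02 340 [-0.0395 -0.0159 -0.0336] [-0.0338  0.0159 -0.0254]
-1 0.05 27 [-0.0289 -0.0059  0.0042] [-0.0282  0.0094  0.0063]
-1 0.06 333 [-0.0412 -0.0103  0.0064] [-0.0279  0.0126  0.0163]
-1 0.07 502 [-0.0423 -0.0103  0.0164] [-0.0279  0.0128  0.0263]
-1 0.08 584 [-0.0419 -0.0102  0.0263] [-0.0279  0.0125  0.0363]
-1 0.09 590 [-0.0479 -0.009   0.0364] [-0.0278  0.0141  0.0463]
1 0.0 743 [ 0.0236 -0.016  -0.0462] [ 0.06    0.0159 -0.0437]
1 0.01 673 [ 0.0235 -0.0159 -0.0437] [ 0.06    0.016  -0.0337]
1 0.02 951 [ 0.0312 -0.0159 -0.0336] [ 0.0478  0.016  -0.0266]
1 0.05 25 [ 0.0292 -0.0078  0.0032] [0.0298 0.0075 0.0061]
1 0.06 325 [ 0.0289 -0.0121  0.0064] [0.0428 0.0104 0.0163]
1 0.07 505 [ 0.0289 -0.0125  0.0164] [0.0433 0.0106 0.0263]
1 0.08 589 [ 0.0288 -0.0124  0.0264] [0.0432 0.0106 0.0363]
1 0.09 585 [ 0.0289 -0.0115  0.0364] [0.0485 0.0115 0.0463]
```

View pics/w4.png

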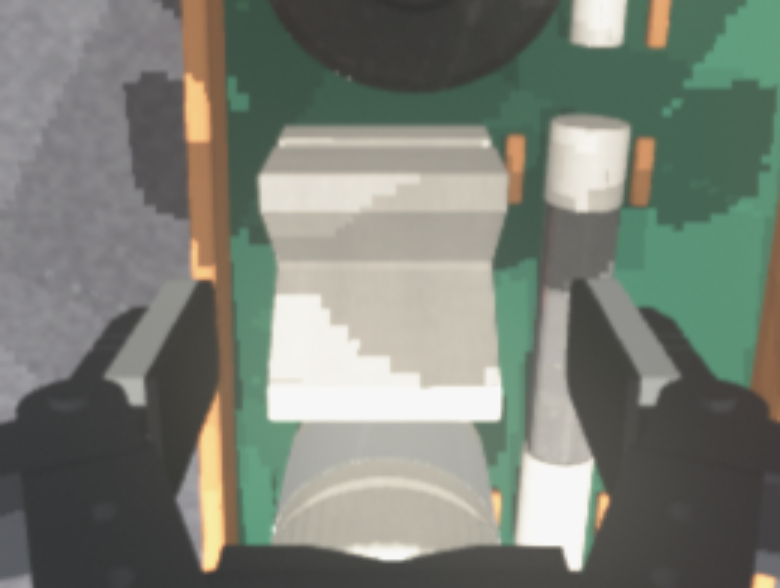

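The tips appear just above the V-block (faces at rows 285–380 of the crop), so I test by closing gently to 40 mm. If the width stops at 42, the pads do reach it.

{"op": "drive_tool", "data": {"rows": [[0,0,0,0],[0,0,0,0],[0,0,0,0],[0,0,0,0],[0,0,0,0],[0,0,0,0],[0,0,0,0],[0,0,0,0]], "grip": 40, "newtons": 20}}

```text
clock: 4.3
position: [0.4785, -0.2062, 0.0478]
ee_rot: [0.0, 0.718, 0.696, -0.0]
contact_force: [-0.0, -0.1, -0.3]
width: 0.04
gripper_force: 0.0
```

No contact, so the real tips sit about 2–5 mm above TCP level. I reopen and go 25 mm lower in two checked steps.

{"op": "drive_tool", "data": {"rows": [[0,0,0,0],[0,0,0,0],[0,0,0,0],[0,0,0.1,0],[0,0,0.3,0],[0,0,0.5,0],[0,0,0.6,0],[0,0,0.6,0]], "grip": 58}}

```text
clock: 4.97
position: [0.4778, -0.2058, 0.0318]
ee_rot: [-0.001, 0.718, 0.696, -0.0]
contact_force: [0.1, 0.1, -0.4]
width: 0.0578
gripper_force: 0.0
```

{"op": "drive_tool", "data": {"rows": [[0,0,0.05,0],[0,0,0.1,0],[0,0,0.15,0],[0,0,0.2,0],[0,0,0.3,0],[0,0,0.4,0],[0,0,0.4,0],[0,0,0.4,0]]}}

```text
clock: 5.63
position: [0.4784, -0.2061, 0.0226]
ee_rot: [-0.0, 0.718, 0.696, -0.0]
contact_force: [-0.4, -0.3, 0.3]
width: 0.0578
gripper_force: 0.0
```

{"op": "drive_tool", "data": {"rows": [[0,0,0,0],[0,0,0,0],[0,0,0,0],[0,0,0,0],[0,0,0,0],[0,0,0,0],[0,0,0,0],[0,0,0,0]], "grip": 30, "newtons": 70}}

```text
clock: 6.3
position: [0.4786, -0.2063, 0.0232]
ee_rot: [0.0, 0.718, 0.696, -0.0]
contact_force: [-0.3, -0.3, 5.6]
width: 0.0407
gripper_force: 73.1
```

Run:
```python
from h import *
from p import *
did((0,0,1.0,0))
s=get_state();p=s['position'];print(p,s['width'],s['gripper_force'],s['contact_force'])
ci=eyes.camera_info('wrist');im,d=eyes.get_image('wrist');P=cloud(ci,d)
k=(d>0)&(abs(P[...,1]-p[1])<.012)&(abs(P[...,0]-p[0])<.045)&(abs(P[...,0]-p[0])>.0215)&(P[...,2]>.0235)
for sg in(-1,1):
    q=P[k&((P[...,0]-p[0])*sg>0)];print(np.sort(q[:,2])[[0,5,20]]-p[2])
k=(P[...,2]>.043)&(P[...,2]<.048)&(P[...,0]>.44)&(P[...,0]<.51)&(P[...,1]>-.237)&(P[...,1]<-.17);print(cv2.minAreaRect(P[k][:,:2].astype(np.float32)))
go((.4786,-.2064,.19,88.2),(.487,.05,.19,86),(.489,.297,.19,83.5),(.489,.297,.03,83.5),(.489,.297,.021,83.5))
```

```text
cmd [ 4.786e-01 -2.064e-01  2.250e-02  8.818e+01]
[ 0.47864479 -0.2063279   0.02316245] 0.04069804820119465 73.08847188949585 [-0.27858565 -0.25906345  5.60624107]
[0.00572197 0.00663667 0.00843202]
[0.00560629 0.00658269 0.00790614]
((0.47755587100982666, -0.205819770693779), (0.050769586116075516, 0.0644596591591835), 88.48187255859375)
-> [ 0.4786 -0.2064  0.19   88.2   ] [ 0.  -0.  -6.7 -0. ] rows>=4.0
-> [4.87e-01 5.00e-02 1.90e-01 8.60e+01] [1.026e+01 1.000e-02 0.000e+00 3.600e-01] rows>=6.2
-> [ 0.489  0.297  0.19  83.5  ] [ 9.86 -0.61  0.    0.42] rows>=5.9
-> [4.89e-01 2.97e-01 3.00e-02 8.35e+01] [0.  0.  6.4 0. ] rows>=3.8
-> [4.89e-01 2.97e-01 2.10e-02 8.35e+01] [0.   0.   0.36 0.  ] rows>=0.2
```

V-block gripped (73 N). I lift it and carry it to the mat.

{"op": "drive_tool", "data": {"rows": [[0,0,-0.3,0],[0,0,-1.0,0],[0,0,-2.2,0],[0,0,-3.6,0],[0,0,-5.0,0],[0,0,-6.2,0],[0,0,-6.7,0],[0,0,-6.7,0]]}}

```text
clock: 7.02
position: [0.4801, -0.207, 0.1935]
ee_rot: [0.003, 0.718, 0.696, 0.001]
contact_force: [0.5, 0.2, -4.7]
width: 0.0406
gripper_force: 72.2
```

{"op": "drive_tool", "data": {"rows": [[0.4,0,0,0],[1.4,0,0,0.1],[2.9,0,0,0.1],[4.5,0,0,0.2],[6.1,0,0,0.2],[7.7,0,0,0.3],[9.2,0,0,0.36],[10.26,0,0,0.36]]}}

```text
clock: 7.68
position: [0.4837, 0.0543, 0.1875]
ee_rot: [-0.003, 0.731, 0.683, -0.001]
contact_force: [-0.0, -0.1, -4.6]
width: 0.0408
gripper_force: 72.1
```

{"op": "drive_tool", "data": {"rows": [[1.5,-0.1,0,0.1],[3.1,-0.2,0,0.2],[4.7,-0.3,0,0.2],[6.3,-0.4,0,0.3],[7.8,-0.5,0,0.36],[9.0,-0.6,0,0.4],[9.7,-0.6,0,0.4],[9.86,-0.6,0,0.42]]}}

```text
clock: 8.35
position: [0.4863, 0.3007, 0.187]
ee_rot: [-0.002, 0.745, 0.667, -0.002]
contact_force: [1.3, -0.3, -4.5]
width: 0.0407
gripper_force: 72.1
```

Run:
```python
from h import *
from p import *
did((0,0,-6.7,0),(10.26,0,0,.36),(9.86,-.6,0,.42))
s=get_state();p=s['position'];print(p,s['width'],s['gripper_force'],s['contact_force'])
ci=eyes.camera_info('wrist');im,d=eyes.get_image('wrist');P=cloud(ci,d)
hsv=cv2.cvtColor(im,cv2.COLOR_RGB2HSV)
m=(hsv[...,0]>100)&(hsv[...,0]<125)&(hsv[...,1]>110)&(hsv[...,2]>60)&(d>0)&(P[...,2]<.02)
q=P[m];print('mat visible',q.min(0),q.max(0),np.median(q[:,2]))
go((.489,.297,.03,83.5),(.489,.297,.021,83.5))
```

```text
cmd [ 0.4889  0.2969  0.19   83.5   ]
[0.48628842 0.30067509 0.18700691] 0.04070973938015738 72.07962155342102 [ 1.31165611 -0.28508468 -4.45257487]
mat visible [ 4.35448108e-01  2.51325630e-01 -1.33826931e-04] [0.56818607 0.41128455 0.00520934] 0.0026412731331960943
-> [4.89e-01 2.97e-01 3.00e-02 8.35e+01] [0.  0.  6.4 0. ] rows>=3.8
-> [4.89e-01 2.97e-01 2.10e-02 8.35e+01] [0.   0.   0.36 0.  ] rows>=0.2
```

{"op": "drive_tool", "data": {"rows": [[0,0,0.6,0],[0,0,1.8,0],[0,0,3.2,0],[0,0,4.6,0],[0,0,5.6,0],[0,0,6.2,0],[0,0,6.4,0],[0,0,6.4,0]]}}

```text
clock: 9.07
position: [0.4867, 0.2953, 0.0279]
ee_rot: [-0.001, 0.746, 0.666, -0.003]
contact_force: [-0.3, 0.3, -3.6]
width: 0.041
gripper_force: 71.8
```

{"op": "drive_tool", "data": {"rows": [[0,0,0,0],[0,0,0,0],[0,0,0.1,0],[0,0,0.2,0],[0,0,0.3,0],[0,0,0.36,0],[0,0,0.36,0],[0,0,0.36,0]]}}

```text
clock: 9.73
position: [0.4887, 0.2972, 0.0212]
ee_rot: [0.0, 0.746, 0.666, -0.0]
contact_force: [0.8, 0.5, -4.3]
width: 0.0404
gripper_force: 72.1
```

{"op": "drive_tool", "data": {"rows": [[0,0,0,0],[0,0,0,0],[0,0,0,0],[0,0,0,0],[0,0,0,0],[0,0,0,0],[0,0,-0.2,0],[0,0,-0.6,0]], "grip": 60}}

```text
clock: 10.4
position: [0.4879, 0.2967, 0.0358]
ee_rot: [-0.0, 0.746, 0.666, -0.001]
contact_force: [-0.5, 0.5, 0.5]
width: 0.0599
gripper_force: 0.0
```

{"op": "drive_tool", "data": {"rows": [[0,0,-1.2,0],[0,0,-2.6,0],[0,0,-4.2,0],[0,0,-5.2,0],[0,0,-5.8,0],[0,0,-6.0,0],[0,0,-6.0,0],[0,0,-6.0,0]]}}

```text
clock: 11.07
position: [0.4882, 0.2969, 0.1859]
ee_rot: [-0.0, 0.746, 0.666, -0.0]
contact_force: [0.4, -0.0, -0.4]
width: 0.0598
gripper_force: 0.0
```

Run:
```python
from h import *
from p import *
did((0,0,6.76,0),(0,0,-6.6,0))
s=get_state();p=s['position'];print(p,s['width'])
ci=eyes.camera_info('wrist');im,d=eyes.get_image('wrist');P=cloud(ci,d)
k=(P[...,2]>.036)&(P[...,2]<.046)&(P[...,0]>.44)&(P[...,0]<.54)&(P[...,1]>.25)&(P[...,1]<.35);print(cv2.minAreaRect(P[k][:,:2].astype(np.float32)),np.percentile(P[k][:,2],95))
# jar over tray: tips at ~.047 -> TCP z .043
go((.483,.05,.17,86),(.4765,-.2656,.16,86.7),(.4765,-.2656,.044,86.7))
```

```text
cmd [ 0.4889  0.2969  0.186  83.5   ]
[0.48823915 0.29691832 0.18588549] 0.05978320185715568
((0.48945143818855286, 0.2980022728443146), (0.04974144697189331, 0.04202845320105553), 83.5597915649414) 0.04348903239035939
-> [4.83e-01 5.00e-02 1.70e-01 8.60e+01] [-9.84  0.88  0.64 -0.42] rows>=5.9
-> [ 0.4765 -0.2656  0.16   86.7   ] [-12.61   0.62   0.4   -0.11] rows>=7.6
-> [ 4.765e-01 -2.656e-01  4.400e-02  8.670e+01] [-0.    0.    4.64 -0.  ] rows>=2.8
```

V-block is upright on the mat (top 43 mm). Next the jar.

{"op": "drive_tool", "data": {"rows": [[-0.6,0.1,0,0],[-1.8,0.2,0.1,-0.1],[-3.3,0.3,0.2,-0.1],[-4.9,0.4,0.3,-0.2],[-6.5,0.6,0.4,-0.3],[-8.0,0.7,0.5,-0.4],[-9.2,0.8,0.6,-0.4],[-9.84,0.88,0.64,-0.42]], "grip": 66}}

```text
clock: 11.78
position: [0.4808, 0.0471, 0.1682]
ee_rot: [-0.001, 0.732, 0.681, -0.002]
contact_force: [0.2, 0.5, 0.2]
width: 0.0659
gripper_force: 0.0
```

{"op": "drive_tool", "data": {"rows": [[-1.4,0.1,0,0],[-3.0,0.2,0.1,-0.1],[-4.6,0.3,0.2,-0.1],[-6.2,0.4,0.2,-0.1],[-7.8,0.5,0.3,-0.1],[-9.4,0.5,0.4,-0.1],[-11.0,0.6,0.4,-0.1],[-12.4,0.6,0.4,-0.1]]}}

```text
clock: 12.45
position: [0.4751, -0.2621, 0.1583]
ee_rot: [-0.002, 0.728, 0.686, -0.0]
contact_force: [1.2, 0.9, 0.2]
width: 0.0661
gripper_force: 0.0
```

{"op": "drive_tool", "data": {"rows": [[-0.2,0,0,0],[-0.2,0,0.8,0],[-0.2,0,2.0,0],[-0.2,0,3.2,0],[-0.2,0,4.2,0],[-0.2,0,4.6,0],[-0.2,0,4.66,0],[-0.2,0,4.66,0]]}}

```text
clock: 13.12
position: [0.4757, -0.2645, 0.0431]
ee_rot: [-0.001, 0.728, 0.686, -0.0]
contact_force: [0.8, -1.2, 0.1]
width: 0.0658
gripper_force: 0.0
```

{"op": "drive_tool", "data": {"rows": [[0,0,0,0],[0,0,0,0],[0,0,0,0],[0,0,0,0],[0,0,0,0],[0,0,0,0],[0,0,0,0],[0,0,0,0]], "grip": 36, "newtons": 30}}

```text
clock: 13.78
position: [0.477, -0.2657, 0.0453]
ee_rot: [0.002, 0.728, 0.686, 0.0]
contact_force: [-0.4, 0.8, 7.4]
width: 0.0472
gripper_force: 31.5
```

Run:
```python
from h import *
from p import *
did((-9.84,.88,.64,-.42),(-12.4,.6,.4,-.1),(-.2,0,4.66,0))
s=get_state();p=s['position'];print(p,s['width'],s['gripper_force'],s['contact_force'])
go((.4765,-.2656,.20,86.7),(.49,.05,.20,85),(.502,.366,.20,83.5),(.502,.366,.05,83.5),(.502,.366,.0417,83.5))
```

```text
cmd [ 4.761e-01 -2.653e-01  4.350e-02  8.662e+01]
[ 0.47696902 -0.26574133  0.04530839] 0.0472027108712205 31.47454082965851 [-0.40124738  0.83189894  7.39690163]
-> [ 0.4765 -0.2656  0.2    86.7   ] [-0.01  0.02 -6.26 -0.01] rows>=3.8
-> [4.9e-01 5.0e-02 2.0e-01 8.5e+01] [12.63 -0.19 -0.    0.28] rows>=7.6
-> [ 0.502  0.366  0.2   83.5  ] [12.64 -0.63 -0.    0.25] rows>=7.6
-> [5.02e-01 3.66e-01 5.00e-02 8.35e+01] [-0.  0.  6. -0.] rows>=3.6
-> [5.02e-01 3.66e-01 4.17e-02 8.35e+01] [-0.    0.    0.33 -0.  ] rows>=0.2
```

{"op": "drive_tool", "data": {"rows": [[0,0,-0.3,0],[0,0,-1.0,0],[0,0,-2.2,0],[0,0,-3.6,0],[0,0,-5.0,0],[0,0,-6.0,0],[0,0,-6.26,0],[0,0,-6.26,0]]}}

```text
clock: 14.45
position: [0.4769, -0.2657, 0.2027]
ee_rot: [0.002, 0.728, 0.686, 0.0]
contact_force: [-1.0, -0.8, -1.1]
width: 0.0471
gripper_force: 31.2
```

{"op": "drive_tool", "data": {"rows": [[0.6,0,0,0],[2.0,0,0,0],[3.6,-0.1,0,0.1],[5.2,-0.1,0,0.1],[6.8,-0.1,0,0.2],[8.4,-0.1,0,0.2],[10.0,-0.2,0,0.3],[11.6,-0.2,0,0.3]]}}

```text
clock: 15.12
position: [0.485, 0.0277, 0.1977]
ee_rot: [-0.002, 0.738, 0.674, -0.002]
contact_force: [0.4, -0.7, -1.0]
width: 0.0466
gripper_force: 31.1
```

{"op": "drive_tool", "data": {"rows": [[1.6,-0.1,0,0],[3.2,-0.2,0,0],[4.8,-0.2,0,0.1],[6.4,-0.3,0,0.1],[8.0,-0.4,0,0.2],[9.6,-0.5,0,0.2],[11.2,-0.6,0,0.25],[12.6,-0.6,0,0.25]]}}

```text
clock: 15.78
position: [0.4983, 0.3424, 0.1972]
ee_rot: [-0.001, 0.747, 0.665, -0.003]
contact_force: [1.1, 0.5, -1.3]
width: 0.0471
gripper_force: 31.1
```

{"op": "drive_tool", "data": {"rows": [[0.8,0,0,0],[1.07,-0.05,0,0],[1.07,-0.05,0.8,0],[1.07,-0.05,2.2,0],[1.07,-0.05,3.8,0],[1.07,-0.05,5.2,0],[1.07,-0.05,5.9,0],[1.07,-0.05,6.0,0]]}}

```text
clock: 16.45
position: [0.4986, 0.3635, 0.0444]
ee_rot: [-0.001, 0.747, 0.665, -0.006]
contact_force: [-0.2, 0.2, -0.4]
width: 0.0472
gripper_force: 31.2
```

{"op": "drive_tool", "data": {"rows": [[0,0,0,0],[0,0,0,0],[0,0,0.1,0],[0,0,0.2,0],[0,0,0.3,0],[0,0,0.33,0],[0,0,0.33,0],[0,0,0.33,0]]}}

```text
clock: 17.12
position: [0.504, 0.3669, 0.0434]
ee_rot: [0.0, 0.747, 0.665, 0.001]
contact_force: [-1.3, -0.3, 6.8]
width: 0.0471
gripper_force: 31.6
```

{"op": "drive_tool", "data": {"rows": [[0,0,0,0],[0,0,0,0],[0,0,0,0],[0,0,0,0],[0,0,0,0],[0,0,0,0],[0,0,-0.2,0],[0,0,-0.6,0]], "grip": 66}}

```text
clock: 17.78
position: [0.5025, 0.366, 0.0562]
ee_rot: [-0.0, 0.747, 0.665, -0.002]
contact_force: [0.2, -0.6, 0.1]
width: 0.066
gripper_force: 0.0
```

{"op": "drive_tool", "data": {"rows": [[0,0,-1.2,0],[0,0,-2.6,0],[0,0,-4.0,0],[0,0,-4.8,0],[0,0,-5.0,0],[0,0,-5.0,0],[0,0,-5.0,0],[0,0,-5.0,0]]}}

```text
clock: 18.45
position: [0.5023, 0.3659, 0.1803]
ee_rot: [-0.0, 0.747, 0.665, -0.002]
contact_force: [0.4, 0.8, -0.1]
width: 0.066
gripper_force: 0.0
```

Run:
```python
from h import *
from p import *
did((0,0,-6.26,0),(11.6,-.2,0,.3),(12.6,-.6,0,.25),(1.07,-.05,6,0),(0,0,.33,0))
did((0,0,-5.6,0))
s=get_state();p=s['position'];print(p,s['width'])
ci=eyes.camera_info('wrist');im,d=eyes.get_image('wrist');P=cloud(ci,d)
k=(P[...,2]>.055)&(P[...,2]<.075)&(P[...,0]>.45)&(P[...,0]<.55)&(P[...,1]>.31)&(P[...,1]<.42);print(cv2.minEnclosingCircle(P[k][:,:2].astype(np.float32)),np.percentile(P[k][:,2],[5,95]))
go((.49,.05,.2,86),(.49,-.2,.2,86.7),(.495,-.305,.15,86.7))
```

```text
cmd [5.035e-01 3.663e-01 4.170e-02 8.332e+01]
cmd [ 0.5035  0.3663  0.1817 83.32  ]
[0.50234231 0.36590698 0.18029035] 0.06598016328864678
((0.5033884644508362, 0.36709922552108765), 0.023998958989977837) [0.06374665 0.06624625]
-> [4.9e-01 5.0e-02 2.0e-01 8.6e+01] [-12.63   0.93  -0.73  -0.45] rows>=7.6
-> [ 0.49 -0.2   0.2  86.7 ] [-9.97  0.7  -0.   -0.11] rows>=6.0
-> [ 0.495 -0.305  0.15  86.7  ] [-4.19  0.44  2.   -0.  ] rows>=2.8
```

Jar is upright on the mat (top 65 mm). Now back to look at the gauge.

{"op": "drive_tool", "data": {"rows": [[-0.6,0.1,-0.1,0],[-2.0,0.2,-0.2,-0.1],[-3.6,0.3,-0.3,-0.1],[-5.2,0.4,-0.4,-0.2],[-6.8,0.5,-0.5,-0.3],[-8.4,0.6,-0.6,-0.4],[-10.0,0.8,-0.7,-0.4],[-11.6,0.9,-0.73,-0.4]], "grip": 40}}

```text
clock: 19.17
position: [0.4912, 0.0732, 0.1999]
ee_rot: [0.0, 0.733, 0.68, -0.001]
contact_force: [1.0, -0.2, 0.6]
width: 0.0398
gripper_force: 0.0
```

{"op": "drive_tool", "data": {"rows": [[-1.6,0.1,0,-0.1],[-3.2,0.2,0,-0.2],[-4.8,0.3,0,-0.2],[-6.4,0.4,0,-0.2],[-8.0,0.5,0,-0.2],[-9.6,0.6,0,-0.2],[-10.8,0.7,0,-0.2],[-11.0,0.7,0,-0.2]]}}

```text
clock: 19.83
position: [0.4881, -0.2054, 0.1993]
ee_rot: [0.001, 0.727, 0.686, -0.002]
contact_force: [0.1, 0.4, 0.8]
width: 0.0401
gripper_force: 0.0
```

{"op": "drive_tool", "data": {"rows": [[-0.8,0.1,0.3,0],[-2.0,0.2,1.0,0],[-3.2,0.3,1.6,0],[-4.0,0.4,2.0,0],[-4.2,0.4,2.0,0],[-4.2,0.4,2.0,0],[-4.2,0.4,2.0,0],[-4.2,0.4,2.0,0]]}}

```text
clock: 20.5
position: [0.4932, -0.3038, 0.1508]
ee_rot: [-0.0, 0.726, 0.688, 0.0]
contact_force: [-0.7, 0.2, 0.7]
width: 0.0398
gripper_force: 0.0
```

Run:
```python
from h import *
from p import *
did((-11.6,.9,-.73,-.4),(-11,.7,0,-.2),(-4.2,.4,2,0))
s=get_state();p=s['position'];print(p,s['width'])
ci=eyes.camera_info('wrist');im,d=eyes.get_image('wrist');P=cloud(ci,d);np.savez('w5.npz',im=im,d=d,R=ci['R'],t=ci['t'])
print('cam',-np.array(ci['R']).T@ci['t'])
save('w5',cv2.resize(im[40:260,200:460],None,fx=3,fy=2.7,interpolation=cv2.INTER_CUBIC))
# bar: high points, axis fit by upper surface
k=(P[...,2]>.0155)&(P[...,2]<.026)&(P[...,0]>.495)&(P[...,0]<.535)&(P[...,1]>-.32)&(P[...,1]<-.16)
n,l,st,ce=cv2.connectedComponentsWithStats(k.astype(np.uint8))
for i in range(1,n):
    if st[i,4]>100:
        q=P[l==i];r=cv2.minAreaRect(q[:,:2].astype(np.float32));print(st[i],r,np.percentile(q[:,2],[5,50,98]).round(4))
        c=q.mean(0)[:2];v=np.linalg.svd(q[:,:2]-c,full_matrices=False)[2][0];print(np.degrees(np.arctan2(v[1],v[0]))%180)
```

```text
cmd [ 0.4934 -0.3053  0.15   86.92  ]
[ 0.4932145  -0.30378277  0.15083886] 0.03984786333716512
cam [ 0.49713664 -0.23709413  0.29323406]
[ 293   53   21  134 2137] ((0.5167497992515564, -0.23543518781661987), (0.11168605834245682, 0.015156552195549011), 86.19839477539062) [0.0164 0.019  0.0214]
86.27308378478133
[283 205  43   7 257] ((0.5153149962425232, -0.31197023391723633), (0.004562336020171642, 0.03920169919729233), 87.30765533447266) [0.0175 0.0212 0.0227]
176.8590373568335
```

View pics/w5.png

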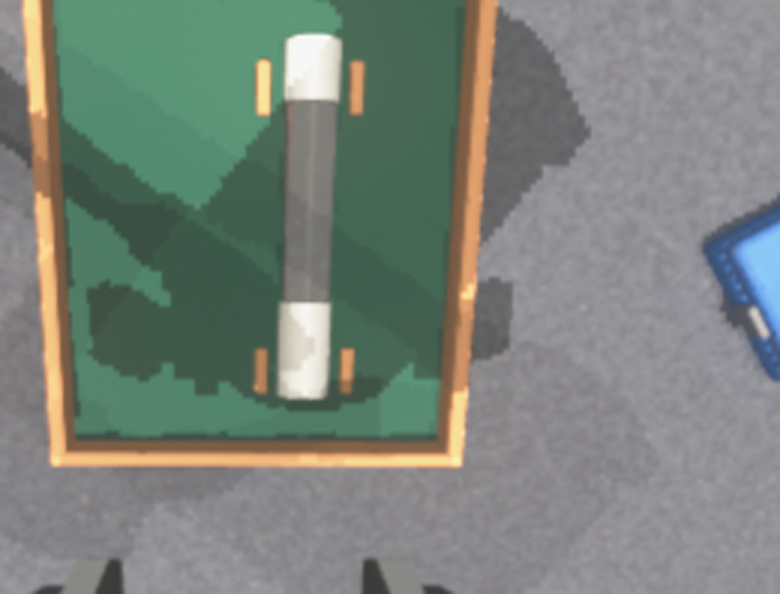

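The gauge is in clear view, bright ends at crop rows 35–398, grey handle at (310,200). It measures 111.7 × 15 mm, centre (0.5167,−0.2354), angle 86.2°, top 21 mm, all as expected. Now the grasp.

Run:
```python
from p import *
go((.5168,-.2354,.06,86.2),(.5168,-.2354,.009,86.2))
```

```text
-> [ 5.168e-01 -2.354e-01  6.000e-02  8.620e+01] [2.84 0.78 3.6  0.12] rows>=2.8
-> [ 5.168e-01 -2.354e-01  9.000e-03  8.620e+01] [0.   0.   2.04 0.  ] rows>=1.2
```

{"op": "drive_tool", "data": {"rows": [[0.6,0.2,0.2,0],[1.6,0.5,1.0,0.1],[2.5,0.7,2.0,0.12],[2.84,0.78,2.9,0.12],[2.84,0.78,3.4,0.12],[2.84,0.78,3.6,0.12],[2.84,0.78,3.6,0.12],[2.84,0.78,3.6,0.12]]}}

```text
clock: 21.22
position: [0.5172, -0.2352, 0.0612]
ee_rot: [0.001, 0.73, 0.684, 0.0]
contact_force: [0.5, -0.6, 0.3]
width: 0.04
gripper_force: 0.0
```

{"op": "drive_tool", "data": {"rows": [[0,0,0.3,0],[0,0,0.7,0],[0,0,1.1,0],[0,0,1.5,0],[0,0,1.8,0],[0,0,2.0,0],[0,0,2.04,0],[0,0,2.04,0]]}}

```text
clock: 21.88
position: [0.5163, -0.2351, 0.0086]
ee_rot: [-0.001, 0.73, 0.683, -0.0]
contact_force: [1.0, 1.1, -0.8]
width: 0.0404
gripper_force: 0.0
```

{"op": "drive_tool", "data": {"rows": [[0,0,0,0],[0,0,0,0],[0,0,0,0],[0,0,0,0],[0,0,0,0],[0,0,0,0],[0,0,0,0],[0,0,0,0]], "grip": 8, "newtons": 40}}

```text
clock: 22.55
position: [0.5171, -0.2355, 0.0098]
ee_rot: [0.001, 0.73, 0.683, 0.0]
contact_force: [0.2, 1.1, 3.9]
width: 0.0142
gripper_force: 40.0
```

Run:
```python
from p import *
did((2.84,.78,3.6,.12),(0,0,2.04,0))
go((.5168,-.2354,.2,86.2),(.485,-.06,.22,84),(.4567,.11,.22,80.85))
```

```text
cmd [ 5.167e-01 -2.354e-01  9.000e-03  8.620e+01]
-> [ 0.5168 -0.2354  0.2    86.2   ] [ 0.    0.   -7.64  0.  ] rows>=4.6
-> [ 4.85e-01 -6.00e-02  2.20e-01  8.40e+01] [ 6.92 -1.73 -0.8   0.37] rows>=4.3
-> [ 0.4567  0.11    0.22   80.85  ] [ 6.64 -1.84 -0.    0.52] rows>=4.1
```

{"op": "drive_tool", "data": {"rows": [[0,0,-0.2,0],[0,0,-0.8,0],[0,0,-2.0,0],[0,0,-3.6,0],[0,0,-5.2,0],[0,0,-6.8,0],[0,0,-7.6,0],[0,0,-7.64,0]]}}

```text
clock: 23.22
position: [0.5188, -0.2365, 0.2056]
ee_rot: [0.005, 0.73, 0.683, 0.001]
contact_force: [0.6, -0.2, -1.7]
width: 0.0143
gripper_force: 39.6
```

{"op": "drive_tool", "data": {"rows": [[0.5,-0.1,-0.1,0],[1.6,-0.4,-0.2,0.1],[2.8,-0.7,-0.4,0.2],[4.0,-1.0,-0.5,0.3],[5.2,-1.3,-0.6,0.3],[6.2,-1.6,-0.7,0.37],[6.8,-1.7,-0.8,0.37],[6.92,-1.73,-0.8,0.37]]}}

```text
clock: 23.88
position: [0.4821, -0.0558, 0.2183]
ee_rot: [-0.003, 0.742, 0.67, -0.001]
contact_force: [-0.3, -0.8, -1.3]
width: 0.014
gripper_force: 39.6
```

{"op": "drive_tool", "data": {"rows": [[0.5,-0.1,0,0],[1.6,-0.4,0,0.1],[2.8,-0.8,0,0.2],[4.0,-1.1,0,0.3],[5.2,-1.4,0,0.4],[6.2,-1.7,0,0.5],[6.6,-1.8,0,0.52],[6.64,-1.84,0,0.52]]}}

```text
clock: 24.55
position: [0.4556, 0.1118, 0.2192]
ee_rot: [-0.001, 0.76, 0.65, -0.001]
contact_force: [0.6, -0.1, -1.5]
width: 0.0139
gripper_force: 39.6
```

Run:
```python
from h import *
from p import *
did((0,0,-7.64,0),(6.92,-1.73,-.8,.37),(6.64,-1.84,0,.52))
s=get_state();p=s['position'];print(p,s['width'],s['contact_force'])
ci=eyes.camera_info('wrist');im,d=eyes.get_image('wrist');P=cloud(ci,d)
save('w6',im)
B=(P[...,0]>.39)&(P[...,0]<.52)&(P[...,1]>.08)&(P[...,1]<.24)
for lo,hi in((.008,.016),(.022,.045),(.037,.043)):
    k=B&(P[...,2]>lo)&(P[...,2]<hi);q=P[k];print(lo,len(q),cv2.minAreaRect(q[:,:2].astype(np.float32)) if len(q)>5 else '',np.median(q[:,2]))
# held bar
k=(P[...,2]>.19)&(P[...,2]<.26)&(abs(P[...,1]-p[1])<.08)&(abs(P[...,0]-p[0])<.03);q=P[k]
n,l,st,ce=cv2.connectedComponentsWithStats(k.astype(np.uint8))
for i in range(1,n):
    if st[i,4]>100:q=P[l==i];print('bar',st[i],q.min(0)-p,q.max(0)-p)
```

```text
cmd [ 0.4567  0.1099  0.22   80.86  ]
[0.45559638 0.11175862 0.21915649] 0.013920180148587058 [ 0.6097802  -0.13722018 -1.46771938]
0.008 2829 ((0.4586193561553955, 0.15810620784759521), (0.09899159520864487, 0.06416493654251099), 80.91153717041016) 0.011613931431644506
0.022 922 ((0.4587893784046173, 0.15843981504440308), (0.0820118710398674, 0.044020481407642365), 80.91087341308594) 0.03627168932358223
0.037 437 ((0.4583859443664551, 0.15807336568832397), (0.0812692791223526, 0.042941443622112274), 80.69012451171875) 0.03937267495782213
bar [ 228  151  105  198 8544] [-0.01881396 -0.04883713 -0.00117803] [0.02204507 0.05622143 0.04084132]
```

View pics/w6.png

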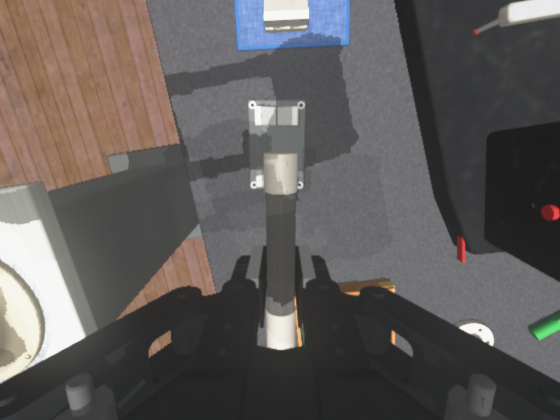

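The view shows the gauge held over the V-rest, bar end at (281,160), with the V-rest at (277,145) measuring (0.4586,0.1582), φ 80.9°, top 39–40 mm. The mat above it has the V-block standing. Next I lower.

Run:
```python
from p import *
go((.4586,.1582,.2,80.9),(.4586,.1582,.06,80.9),(.4586,.1582,.0325,80.9),(.4586,.1582,.031,80.9))
```

```text
-> [ 0.4586  0.1582  0.2    80.9   ] [ 1.92 -0.23  0.8  -0.01] rows>=1.3
-> [4.586e-01 1.582e-01 6.000e-02 8.090e+01] [-0.  -0.   5.6  0. ] rows>=3.4
-> [4.586e-01 1.582e-01 3.250e-02 8.090e+01] [-0.  -0.   1.1  0. ] rows>=0.7
-> [4.586e-01 1.582e-01 3.100e-02 8.090e+01] [-0.   -0.    0.06  0.  ] rows>=0.0
```

{"op": "drive_tool", "data": {"rows": [[0.4,-0.05,0.2,0],[1.1,-0.1,0.5,0],[1.7,-0.2,0.8,0],[1.92,-0.23,1.8,0],[1.92,-0.23,3.2,0],[1.92,-0.23,4.6,0],[1.92,-0.23,5.8,0],[1.92,-0.23,6.4,0]]}}

```text
clock: 25.27
position: [0.4562, 0.157, 0.0564]
ee_rot: [-0.001, 0.762, 0.648, -0.003]
contact_force: [-0.5, 0.2, -1.3]
width: 0.0138
gripper_force: 39.6
```

{"op": "drive_tool", "data": {"rows": [[0,0,0,0],[0,0,0,0],[0,0,0.2,0],[0,0,0.5,0],[0,0,0.8,0],[0,0,1.0,0],[0,0,1.1,0],[0,0,1.1,0]]}}

```text
clock: 25.93
position: [0.4581, 0.1585, 0.0324]
ee_rot: [-0.0, 0.761, 0.649, -0.0]
contact_force: [-0.2, -0.0, -1.3]
width: 0.0139
gripper_force: 39.6
```

{"op": "drive_tool", "data": {"rows": [[0,0,0,0],[0,0,0,0],[0,0,0.02,0],[0,0,0.04,0],[0,0,0.06,0],[0,0,0.06,0],[0,0,0.06,0],[0,0,0.06,0]]}}

```text
clock: 26.6
position: [0.4587, 0.1586, 0.0326]
ee_rot: [0.0, 0.761, 0.649, 0.0]
contact_force: [-3.4, -1.1, 10.4]
width: 0.0144
gripper_force: 40.8
```

{"op": "drive_tool", "data": {"rows": [[0,0,0,0],[0,0,0,0],[0,0,0,0],[0,0,0,0],[0,0,0,0],[0,0,0,0],[0,0,-0.2,0],[0,0,-0.6,0]], "grip": 40, "newtons": 20}}

```text
clock: 27.27
position: [0.4575, 0.1583, 0.0457]
ee_rot: [-0.001, 0.761, 0.649, -0.001]
contact_force: [-0.4, 0.1, 0.7]
width: 0.04
gripper_force: 0.0
```

{"op": "drive_tool", "data": {"rows": [[-0.2,0,-1.2,0],[-0.8,0,-2.4,0],[-1.6,0,-4.0,0],[-2.2,0,-5.2,0],[-2.6,0,-5.8,0],[-2.6,0,-6.0,0],[-2.6,0,-6.0,0],[-2.6,0,-6.0,0]]}}

```text
clock: 27.93
position: [0.4476, 0.0947, 0.1956]
ee_rot: [-0.001, 0.761, 0.648, -0.0]
contact_force: [-0.1, -0.1, 0.1]
width: 0.0398
gripper_force: 0.0
```

Run:
```python
from h import *
from p import *
did((1.92,-.23,6.4,0),(0,0,1.1,0),(0,0,.06,0),(0,0,-.6,0),(-2.6,0,-6,0))
s=get_state();p=s['position'];print(p,s['width'])
ci=eyes.camera_info('wrist');im,d=eyes.get_image('wrist');P=cloud(ci,d)
save('w7',cv2.resize(im[0:300,170:420],None,fx=2.4,fy=2))
B=(P[...,0]>.39)&(P[...,0]<.52)&(P[...,1]>.07)&(P[...,1]<.25)
for lo,hi in((.008,.016),(.0405,.047),(.034,.047)):
    k=B&(P[...,2]>lo)&(P[...,2]<hi);q=P[k];r=cv2.minAreaRect(q[:,:2].astype(np.float32));print(lo,len(q),r,np.percentile(q[:,2],[50,98]))
go((.4889,.2969,.186,83.5))
```

```text
cmd [ 0.4483  0.0941  0.196  80.86  ]
[0.4476136  0.09474889 0.19555259] 0.03977265395191489
0.008 3206 ((0.45857009291648865, 0.15815290808677673), (0.09893755614757538, 0.06407660990953445), 80.84408569335938) [0.01158705 0.01336675]
0.0405 1257 ((0.4588647186756134, 0.15857183933258057), (0.11179222166538239, 0.04265501722693443), 80.63468170166016) [0.04191481 0.04374736]
0.034 2898 ((0.4586382508277893, 0.15864577889442444), (0.11179641634225845, 0.04367154836654663), 81.30726623535156) [0.04015934 0.04344611]
-> [ 0.4889  0.2969  0.186  83.5   ] [ 8.27  0.31  0.4  -0.44] rows>=5.0
```

View pics/w7.png

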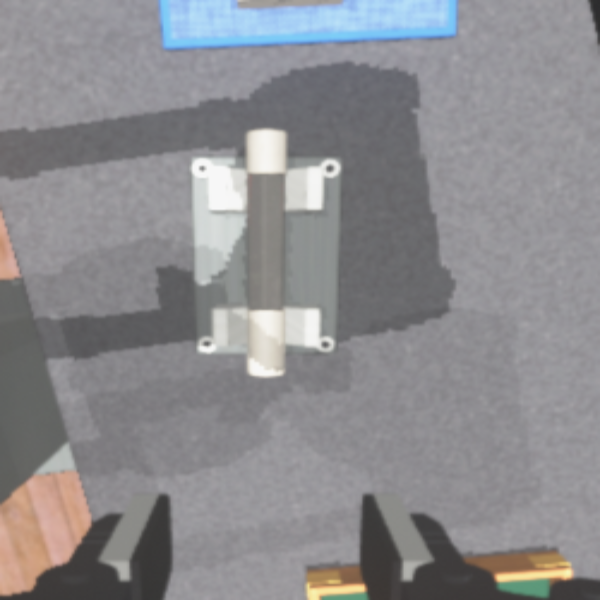

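The gauge lies seated in both Vs (crop (266,250)), top 43.5 mm, centred on the rest to about 0.4 mm. Now I return the V-block.

{"op": "drive_tool", "data": {"rows": [[0.6,0,0,0],[2.0,0.1,0.1,-0.1],[3.6,0.1,0.2,-0.2],[5.2,0.2,0.3,-0.3],[6.6,0.3,0.4,-0.4],[7.8,0.3,0.4,-0.44],[8.27,0.31,0.4,-0.44],[8.27,0.31,0.4,-0.44]], "grip": 60}}

```text
clock: 28.65
position: [0.4879, 0.3001, 0.1838]
ee_rot: [-0.001, 0.745, 0.667, -0.001]
contact_force: [0.5, 0.2, -0.2]
width: 0.0599
gripper_force: 0.0
```

{"op": "drive_tool", "data": {"rows": [[0,0,0.3,0],[0,0,1.4,0],[0,0,2.8,0],[0,0,4.2,0],[0,0,5.4,0],[0,0,6.2,0],[0,0,6.6,0],[0,0,6.6,0]]}}

```text
clock: 29.32
position: [0.4863, 0.2948, 0.0186]
ee_rot: [-0.001, 0.746, 0.665, -0.003]
contact_force: [0.5, -0.8, 0.4]
width: 0.0603
gripper_force: 0.0
```

{"op": "drive_tool", "data": {"rows": [[0,0,0,0],[0,0,0,0],[0,0,0,0],[0,0,0,0],[0,0,0,0],[0,0,0,0],[0,0,0,0],[0,0,0,0]], "grip": 30, "newtons": 70}}

```text
clock: 29.98
position: [0.4896, 0.2974, 0.0226]
ee_rot: [0.001, 0.746, 0.666, 0.001]
contact_force: [-0.0, -1.5, 6.1]
width: 0.0404
gripper_force: 74.3
```

{"op": "drive_tool", "data": {"rows": [[0,0,-0.3,0],[0,0,-1.0,0],[0,0,-2.2,0],[0,0,-3.6,0],[0,0,-5.0,0],[0,0,-6.2,0],[0,0,-6.7,0],[0,0,-6.7,0]]}}

```text
clock: 30.65
position: [0.4904, 0.2984, 0.1926]
ee_rot: [0.001, 0.746, 0.666, 0.004]
contact_force: [-0.5, 0.5, -4.4]
width: 0.0407
gripper_force: 73.2
```

Run:
```python
from p import *
did((8.27,.31,.4,-.44),(0,0,6.6,0),(0,0,-6.7,0))
go((.4838,.05,.19,86),(.4786,-.2064,.19,88.18),(.4786,-.2064,.032,88.18),(.4786,-.2064,.0232,88.18))
```

```text
cmd [ 0.4888  0.297   0.1885 83.5   ]
-> [4.838e-01 5.000e-02 1.900e-01 8.600e+01] [-9.84  0.92 -0.06 -0.42] rows>=5.9
-> [ 0.4786 -0.2064  0.19   88.18  ] [-10.24   0.5   -0.    -0.36] rows>=6.1
-> [ 4.786e-01 -2.064e-01  3.200e-02  8.818e+01] [-0.    0.    6.32 -0.  ] rows>=3.8
-> [ 4.786e-01 -2.064e-01  2.320e-02  8.818e+01] [-0.    0.    0.35 -0.  ] rows>=0.2
```

{"op": "drive_tool", "data": {"rows": [[-0.4,0,0,0],[-1.4,0.1,0,0],[-2.9,0.2,0,-0.1],[-4.5,0.4,0,-0.2],[-6.1,0.5,0,-0.2],[-7.7,0.7,0,-0.3],[-9.0,0.8,-0.06,-0.4],[-9.84,0.92,-0.06,-0.42]]}}

```text
clock: 31.32
position: [0.4806, 0.0466, 0.1878]
ee_rot: [-0.001, 0.732, 0.682, -0.003]
contact_force: [0.3, -0.4, -4.9]
width: 0.0407
gripper_force: 73.0
```

{"op": "drive_tool", "data": {"rows": [[-1.2,0.1,0,0],[-2.8,0.2,0,-0.1],[-4.4,0.2,0,-0.2],[-6.0,0.3,0,-0.2],[-7.6,0.4,0,-0.3],[-9.2,0.5,0,-0.36],[-10.0,0.5,0,-0.36],[-10.24,0.5,0,-0.36]]}}

```text
clock: 31.98
position: [0.4762, -0.2097, 0.1876]
ee_rot: [-0.002, 0.72, 0.694, -0.002]
contact_force: [-0.0, -0.1, -4.2]
width: 0.0406
gripper_force: 73.0
```

{"op": "drive_tool", "data": {"rows": [[0,0,0,0],[0,0,0.6,0],[0,0,1.8,0],[0,0,3.2,0],[0,0,4.6,0],[0,0,5.6,0],[0,0,6.2,0],[0,0,6.32,0]]}}

```text
clock: 32.65
position: [0.4747, -0.2023, 0.0284]
ee_rot: [-0.005, 0.718, 0.696, -0.001]
contact_force: [-0.7, 0.8, -4.1]
width: 0.0407
gripper_force: 72.8
```

{"op": "drive_tool", "data": {"rows": [[0,0,0,0],[0,0,0,0],[0,0,0,0],[0,0,0.1,0],[0,0,0.2,0],[0,0,0.3,0],[0,0,0.35,0],[0,0,0.35,0]]}}

```text
clock: 33.32
position: [0.4786, -0.2062, 0.0246]
ee_rot: [0.0, 0.718, 0.696, 0.0]
contact_force: [-1.6, 1.6, 3.6]
width: 0.0405
gripper_force: 74.0
```

{"op": "drive_tool", "data": {"rows": [[0,0,0,0],[0,0,0,0],[0,0,0,0],[0,0,0,0],[0,0,0,0],[0,0,0,0],[0,0,-0.2,0],[0,0,-0.6,0]], "grip": 58}}

```text
clock: 33.98
position: [0.4775, -0.2055, 0.0381]
ee_rot: [-0.001, 0.718, 0.696, -0.0]
contact_force: [0.1, -1.2, 0.1]
width: 0.0585
gripper_force: 0.0
```

{"op": "drive_tool", "data": {"rows": [[0,0,-1.2,0],[0,0,-2.4,0],[-0.8,0,-4.0,0],[-1.6,0,-5.2,0],[-2.4,0,-5.8,0],[-2.8,0,-6.0,0],[-2.8,0,-6.0,0],[-2.8,0,-6.0,0]]}}

```text
clock: 34.65
position: [0.4754, -0.2753, 0.1878]
ee_rot: [-0.001, 0.719, 0.695, 0.0]
contact_force: [0.1, 0.9, -0.5]
width: 0.058
gripper_force: 0.0
```

Run:
```python
from h import *
from p import *
did((-9.84,.92,-.06,-.42),(-10.24,.5,0,-.36),(0,0,6.32,0),(0,0,.35,0));did((0,0,-.6,0),(-2.8,0,-6,0))
s=get_state();print(s['position'])
ci=eyes.camera_info('wrist');im,d=eyes.get_image('wrist');P=cloud(ci,d)
k=(P[...,2]>.036)&(P[...,2]<.05)&(P[...,0]>.44)&(P[...,0]<.51)&(P[...,1]>-.237)&(P[...,1]<-.17);print(cv2.minAreaRect(P[k][:,:2].astype(np.float32)),np.percentile(P[k][:,2],95))
go((.487,0.05,.2,86),(.5035,.3663,.19,83.32),(.5035,.3663,.0417,83.32))
```

```text
cmd [ 4.785e-01 -2.063e-01  2.320e-02  8.818e+01]
cmd [ 0.4763 -0.2763  0.1882 88.18  ]
[ 0.47537967 -0.27526418  0.1877912 ]
((0.4793303608894348, -0.2054067999124527), (0.05000524967908859, 0.041908472776412964), 87.99945068359375) 0.04555013598891353
-> [4.87e-01 5.00e-02 2.00e-01 8.60e+01] [ 1.306e+01  1.000e-02 -4.700e-01  3.600e-01] rows>=7.8
-> [ 0.5035  0.3663  0.19   83.32  ] [12.67 -0.22  0.4   0.45] rows>=7.6
-> [5.035e-01 3.663e-01 4.170e-02 8.332e+01] [-0.    0.    5.93  0.  ] rows>=3.6
```

V-block is back within 1 mm and upright (top 45 mm). Now the jar.

{"op": "drive_tool", "data": {"rows": [[0.6,0,0,0],[2.0,0,-0.1,0],[3.6,0,-0.2,0.1],[5.2,0,-0.3,0.1],[6.8,0,-0.4,0.2],[8.4,0,-0.47,0.3],[10.0,0,-0.47,0.36],[11.6,0,-0.47,0.36]], "grip": 66}}

```text
clock: 35.37
position: [0.483, 0.0177, 0.1991]
ee_rot: [-0.002, 0.731, 0.682, -0.001]
contact_force: [0.6, -0.7, 0.1]
width: 0.0661
gripper_force: 0.0
```

{"op": "drive_tool", "data": {"rows": [[1.6,0,0,0],[3.2,0,0,0.1],[4.8,-0.1,0.1,0.2],[6.4,-0.1,0.1,0.2],[8.0,-0.1,0.2,0.3],[9.6,-0.2,0.3,0.4],[11.2,-0.2,0.4,0.45],[12.8,-0.2,0.4,0.45]]}}

```text
clock: 36.03
position: [0.4988, 0.3362, 0.1881]
ee_rot: [-0.001, 0.746, 0.665, -0.002]
contact_force: [1.1, 0.4, -0.8]
width: 0.0658
gripper_force: 0.0
```

Run:
```python
from p import *
did((11.6,0,-.47,.36),(12.8,-.2,.4,.45))
go((.5035,.3663,.18,83.32),(.5035,.3663,.0417,83.32))
```

```text
cmd [ 0.5027  0.3332  0.19   83.32  ]
-> [ 0.5035  0.3663  0.18   83.32  ] [ 1.32 -0.12  0.4   0.  ] rows>=0.8
-> [5.035e-01 3.663e-01 4.170e-02 8.332e+01] [ 0.   -0.    5.53  0.  ] rows>=3.3
```

{"op": "drive_tool", "data": {"rows": [[0.5,0,0.1,0],[1.0,-0.1,0.3,0],[1.32,-0.12,0.4,0],[1.32,-0.12,1.6,0],[1.32,-0.12,3.0,0],[1.32,-0.12,4.4,0],[1.32,-0.12,5.5,0],[1.32,-0.12,5.9,0]]}}

```text
clock: 36.7
position: [0.4995, 0.3635, 0.038]
ee_rot: [-0.001, 0.747, 0.664, -0.005]
contact_force: [-0.9, -0.7, -0.1]
width: 0.0658
gripper_force: 0.0
```

{"op": "drive_tool", "data": {"rows": [[0,0,0,0],[0,0,0,0],[0,0,0,0],[0,0,0,0],[0,0,0,0],[0,0,0,0],[0,0,0,0],[0,0,0,0]], "grip": 36, "newtons": 30}}

```text
clock: 37.37
position: [0.5036, 0.3666, 0.0432]
ee_rot: [0.0, 0.747, 0.665, 0.0]
contact_force: [0.0, -0.8, 0.1]
width: 0.0468
gripper_force: 32.5
```

{"op": "drive_tool", "data": {"rows": [[0,0,-0.3,0],[0,0,-1.0,0],[0,0,-2.2,0],[0,0,-3.6,0],[0,0,-5.0,0],[0,0,-6.0,0],[0,0,-6.2,0],[0,0,-6.2,0]]}}

```text
clock: 38.03
position: [0.5045, 0.3672, 0.2007]
ee_rot: [0.001, 0.747, 0.665, 0.003]
contact_force: [1.0, -0.6, -1.0]
width: 0.0472
gripper_force: 32.5
```

Run:
```python
from p import *
did((1.32,-.12,5.9,0));did((0,0,-6.2,0))
go((.49,.075,.2,85),(.4785,-.2,.2,86.62),(.4761,-.2653,.195,86.62),(.4761,-.2653,.055,86.62),(.4761,-.2653,.0445,86.62))
```

```text
cmd [5.036e-01 3.663e-01 4.250e-02 8.332e+01]
cmd [ 0.5036  0.3663  0.1975 83.32  ]
-> [4.9e-01 7.5e-02 2.0e-01 8.5e+01] [-11.64   0.82  -0.1   -0.28] rows>=7.0
-> [ 0.4785 -0.2     0.2    86.62  ] [-10.99   0.5   -0.    -0.27] rows>=6.6
-> [ 0.4761 -0.2653  0.195  86.62  ] [-2.62  0.05  0.2   0.  ] rows>=1.6
-> [ 4.761e-01 -2.653e-01  5.500e-02  8.662e+01] [0.  0.  5.6 0. ] rows>=3.4
-> [ 4.761e-01 -2.653e-01  4.450e-02  8.662e+01] [0.   0.   0.42 0.  ] rows>=0.3
```

{"op": "drive_tool", "data": {"rows": [[-0.6,0.1,0,0],[-2.0,0.2,0,-0.1],[-3.6,0.3,0,-0.1],[-5.2,0.4,0,-0.2],[-6.8,0.5,0,-0.2],[-8.4,0.6,-0.1,-0.3],[-10.0,0.7,-0.1,-0.3],[-11.6,0.8,-0.1,-0.3]]}}

```text
clock: 38.7
position: [0.4871, 0.0737, 0.1981]
ee_rot: [-0.001, 0.736, 0.676, -0.002]
contact_force: [-0.3, 0.2, -0.5]
width: 0.047
gripper_force: 32.5
```

{"op": "drive_tool", "data": {"rows": [[-1.6,0.1,0,0],[-3.2,0.2,0,-0.1],[-4.8,0.2,0,-0.1],[-6.4,0.3,0,-0.2],[-8.0,0.4,0,-0.2],[-9.6,0.5,0,-0.27],[-10.8,0.5,0,-0.27],[-11.0,0.5,0,-0.27]]}}

```text
clock: 39.37
position: [0.4765, -0.204, 0.1979]
ee_rot: [-0.001, 0.728, 0.685, -0.002]
contact_force: [0.3, 0.4, -0.4]
width: 0.0469
gripper_force: 32.5
```

Run:
```python
from p import *
did((-11.6,.8,-.1,-.3),(-11,.5,0,-.27))
go((.4761,-.2653,.055,86.62),(.4761,-.2653,.0445,86.62))
```

```text
cmd [ 0.4788 -0.1991  0.2    86.74  ]
-> [ 4.761e-01 -2.653e-01  5.500e-02  8.662e+01] [-2.65  0.04  5.8   0.02] rows>=3.8
-> [ 4.761e-01 -2.653e-01  4.450e-02  8.662e+01] [ 0.    0.    0.42 -0.  ] rows>=0.3
```

{"op": "drive_tool", "data": {"rows": [[-0.6,0,0,0],[-1.6,0,0,0],[-2.5,0.04,0.4,0],[-2.65,0.04,1.6,0],[-2.65,0.04,3.0,0],[-2.65,0.04,4.4,0],[-2.65,0.04,5.4,0],[-2.65,0.04,5.8,0]]}}

```text
clock: 40.03
position: [0.4713, -0.2621, 0.05]
ee_rot: [-0.006, 0.727, 0.687, -0.001]
contact_force: [-0.4, 0.0, -1.3]
width: 0.0467
gripper_force: 32.5
```

{"op": "drive_tool", "data": {"rows": [[0,0,0,0],[0,0,0,0],[0,0,0,0],[0,0,0.1,0],[0,0,0.2,0],[0,0,0.3,0],[0,0,0.42,0],[0,0,0.42,0]]}}

```text
clock: 40.7
position: [0.4756, -0.2649, 0.0445]
ee_rot: [-0.0, 0.727, 0.687, -0.0]
contact_force: [0.0, -0.0, -1.8]
width: 0.0469
gripper_force: 32.5
```

{"op": "drive_tool", "data": {"rows": [[0,0,0,0],[0,0,0,0],[0,0,0,0],[0,0,0,0],[0,0,0,0],[0,0,0,0],[0,0,-0.2,0],[0,0,-0.6,0]], "grip": 66}}

```text
clock: 41.37
position: [0.4751, -0.2645, 0.0593]
ee_rot: [-0.001, 0.727, 0.687, -0.0]
contact_force: [0.6, -0.2, -1.0]
width: 0.0659
gripper_force: 0.0
```

{"op": "drive_tool", "data": {"rows": [[0,0,-1.2,0],[0,0,-2.6,0],[-0.8,0,-4.0,0],[-1.6,0,-5.0,0],[-2.0,0,-5.5,0],[-2.0,0,-5.6,0],[-2.0,0,-5.6,0],[-2.0,0,-5.6,0]]}}

```text
clock: 42.03
position: [0.4723, -0.3138, 0.1991]
ee_rot: [-0.001, 0.727, 0.687, 0.0]
contact_force: [0.2, 0.5, -0.1]
width: 0.0658
gripper_force: 0.0
```

Run:
```python
from h import *
from p import *
s=get_state();print(s['position'],s['clock'])
ci=eyes.camera_info('wrist');im,d=eyes.get_image('wrist');P=cloud(ci,d)
k=(P[...,2]>.058)&(P[...,2]<.075)&(P[...,0]>.43)&(P[...,0]<.51)&(P[...,1]>-.31)&(P[...,1]<-.235);print('jar',cv2.minEnclosingCircle(P[k][:,:2].astype(np.float32)),np.percentile(P[k][:,2],[5,50,95]))
k=(P[...,2]>.036)&(P[...,2]<.05)&(P[...,0]>.44)&(P[...,0]<.51)&(P[...,1]>-.237)&(P[...,1]<-.17);print('vb',cv2.minAreaRect(P[k][:,:2].astype(np.float32)))
a,_=eyes.get_image('top');b,_=eyes.get_image('scene')
save('end',np.vstack([cv2.resize(a[220:310,100:450],(800,206)),cv2.resize(b[140:360,220:420],(420,390)).repeat(1,1) if 0 else cv2.resize(b[130:350,200:470],(800,390))]))
```

```text
[ 0.472332   -0.31376582  0.19913317] 42.0333
jar ((0.4765947461128235, -0.2632785141468048), 0.023936787620186806) [0.06592204 0.06708466 0.06828329]
vb ((0.4792969226837158, -0.20544672012329102), (0.05012354999780655, 0.041958075016736984), 88.1404800415039)
```

View pics/end.png

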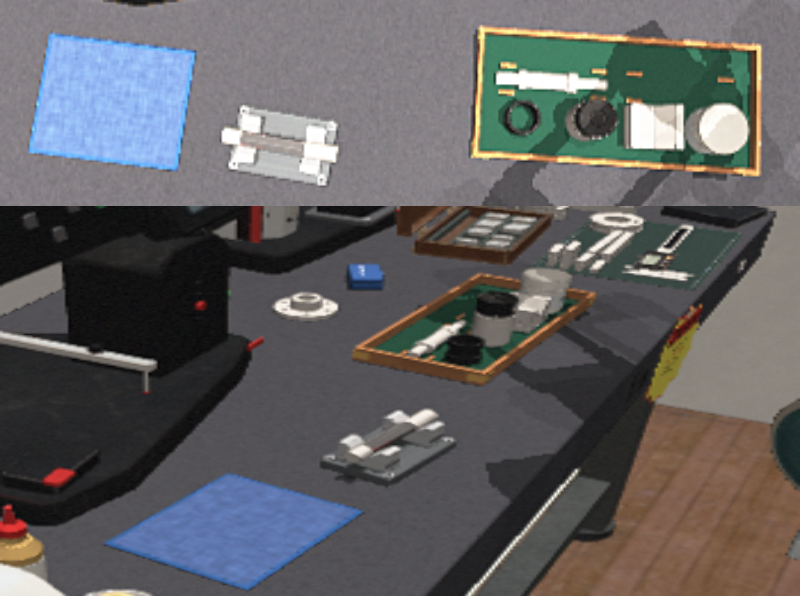

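The final view shows the gauge in the V-rest at (280,145), the mat empty, V-block at (655,127) and jar at (722,128) upright in the tray. They stand within 1 and 2.5 mm of their original spots, and the shaft and the rest are untouched.

```bash
python3 -c "
from rig import order
print(order.sign_off())"
```

```text
the job is handed in; nothing more can be done
None
```

The job is done and handed in at about 42 s: the plug gauge is centred in the V-rest to about 0.5 mm, and the V-block and jar are upright in the tray again, within about 1 mm and 2.5 mm of where they stood.

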